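Hang the spice caddy on the shelf rail and fill it

TASK

Hang the green spice caddy on the rail under the worktop shelf, its bent-over lip draped over the upper bar near the middle so that it hangs straight, with the two spice jars standing upright in it, one in each pocket. Set things down rather than dropping them, tip nothing over, and leave the pepper mill, the lemon and the onion where they are.

Things in the scene. Friction and masses are not known exactly. Their poses are not given: they have to be found in the camera images.
- stand: worktop shelf stand, fixed: 12 mm dark steel legs at x = 0 and 110 mm, y = +-195 mm, two bright bars between the front legs (see rail_mid, rest_mid), a wooden board on top (see shelf_edge), a kitchen scale 44 mm high below it behind the bars (x > 20 mm). Origin on the worktop under the middle of the upper bar; x to the back (away from the robot), y along the bars, z up
- rail_mid (a point): middle of the axis of the upper bar, the hanging rail: 10 mm across, along the stand's y, at stand x = 0, z = 190 mm; 378 mm free between the legs; axes as the stand's
- rest_mid (a point): middle of the axis of the lower bar, against which the caddy's back rests: 10 mm across, at stand x = -5 mm, z = 120 mm; axes as the stand's
- shelf_edge (a point): middle of the board's lower front edge, at stand x = -20 mm, z = 325 mm; the board is 430 mm wide, 155 mm deep, 18 mm thick and carries two mugs and a candle. A vertical gripper does not fit below or beside it over a caddy on the rail: lean it back towards the robot. Axes as the stand's
- caddy: green sheet-steel spice caddy, loose, about 0.3 kg, 58 deep (x) x 196 wide (y) mm, open on top: front and side walls 42 mm high, 4 mm thick; back wall, outer face x = +29 mm, 95 mm high, with a bent-over lip (see caddy_lip). Hung properly its origin is about 40 mm in front of and 87 mm below the upper bar's axis. Origin: centre of the underside; x to the back (lip side), z up
- caddy_lip (a point): middle of the roof of the lip's slot (caddy frame 38, 0, 92 mm), which rests on top of the upper bar when hung. The lip is 150 mm wide and open below; slot from x = 29 (back wall) to 47 mm; the lip's flared foot ends at x = 53, z = 67 mm; axes as the caddy's
- caddy_grip (a point): middle of the handle's grip bar (caddy frame 0, 0, 118 mm). Handle: upright wooden plate across the caddy's middle, 12 mm thick (y), x -24 to 24 mm, top at z = 130 mm, finger slot at z 78 to 106 mm, solid bar at z 106 to 130 mm; axes as the caddy's
- pocket_left (a point): floor centre of the pocket on the caddy's +y side (caddy frame 0, 68, 4 mm); a snug jar pocket, inside 50 (x) x 52 (y) mm, between an inner wall (y 38 to 42, 42 mm high) and the side wall (y = 94); the narrow bay beside the handle stays empty; axes as the caddy's
- pocket_right (a point): floor centre of the pocket on the caddy's -y side (caddy frame 0, -68, 4 mm); else as pocket_left
- jar_a: spice jar, round, white with a dark printed sleeve and a dark cap, 41 mm across, 105 mm high, about 0.14 kg; origin: centre of its underside, z up
- jar_b: the other spice jar, of the same shape and size (41 mm across, 105 mm high) with a slightly different sleeve and cap; origin: centre of its underside, z up; the two are interchangeable
- mill: bystander: wooden pepper mill, 58 mm across, 170 mm high; origin: centre of its underside
- lemon: bystander: yellow lemon, 71 x 53 x 51 mm, lying; origin: centre of its underside
- onion: bystander: brown onion, 83 mm across, 94 mm high; origin: centre of its underside

How it is judged:
By the outcome, as a careful person would: the job done as asked, in the order asked, and still so for the second after the job is handed in, with the robot touching nothing.
It also fails if it takes over 64 s, if anything falls off the work surface, if the arm or the gripper's body presses on something with over 40 N, if the wrist force passes 120 N, or if a joint passes its speed limit or range.

ROBOT

A 6-joint arm with a two-finger parallel gripper is mounted at the origin on a cart in front of the work surface, level with it; the furniture and walls round the work are solid. World frame = base frame: x ahead of the robot, y to its left, z up, the work surface at z = 0. Lengths are in mm, angles in rad, forces in N, time in s.
With the tool pointing down it reaches from about 400 to 925 mm from the base axis. Payload 12.5 kg.
Tool frame: the origin (TCP) lies on the mounting face of the last link; the fingertips stand 190 mm ahead of it and the grasp point (between the pads) lies 171 mm ahead of it (env.tcp_to_tips is the distance from the TCP to the fingertips, in mm); x points along the fingers, y is the direction in which the jaws open and shut, and the axes are right-handed (so a half turn about x gives the same grasp; the last joint's range is limited). The gripper opens to 95 mm and grips with 3 to 60 N. Pads are 20 mm wide; open, the fingers measure 119 mm over their backs; the gripper's body (75 mm by 180 mm) begins 59 mm behind the grasp point.
Start: joints at [-1.439, 0.491, 1.559, -0, 1.092, -0.106], TCP at [147.248, -607.407, 404.761] pointing down, gripper open.
Joint ranges: [-3.1, 3.1], [-0.84, 2.19], [0.05, 2.79], [-1.13, 4.28], [0.06, 2.93], [-2.69, 2.69]. Speed limits (rad/s): [2.22, 2.22, 2.79, 3.14, 3.14, 3.14].

INTERFACE

Orientations are given as [roll, pitch, yaw] about the fixed x, y, z axes, in that order (R = Rz(yaw) Ry(pitch) Rx(roll)).
In Python, from cell import monitor, cams, job, env gives the robot as it stands. The module is installed in compiled form; this text tells all that it offers.
- The arm moves only by the tool apply_moves, never from a script. Its argument "series" is a list of rows, each a list of 3 entries, a list of its own where there are three numbers: the closure, from -1 (fully open) to 1 (shut), so that 0 is half open, then the shift along the tool's x, y, z in cm, then the turn about the tool's x in rad. A call has 1 to 20 rows; each row is the pose to reach, as a shift and turn from the pose commanded when the call began, along the tool's axes at that moment; what a row does not reach only later rows make up. A row lasts 1/8 s, in which the tool goes at most 62.5 mm and 10.7 degrees, less where a joint would pass 70% of its speed; a pose out of reach is approached as far as the arm can. A call with a gripper value outside its range is refused whole. The fingers move at their own pace and stop on an object; the grip force is fixed at half the most. Time passes only in rows, so rows that repeat a pose let the fingers close. It gives the time, the measured TCP pose, the force and the opening at its end, in the units of the state.
- monitor.state(): the state, without advancing time (a new reading comes with each control period).
- cams.read_camera(name): name is "side" or "top"; returns a dict with "image" (480x640x3 uint8, red, green, blue), "fx", "fy", "cx", "cy" (pixels), "position" and "orientation" of the camera in the world. Camera axes: x right, y down, z forward; pixel columns grow to the right and rows downward; lengths in mm; the calibration is good to about 2 mm. A picture is of the moment at which its call begins. There is no depth.
- job.job_done(): hands the job in, once; it reports no verdict.
The state is a dict: "t": time; "joints": joint angles; "qvel": joint speeds; "tau": joint torques, N m; "eef_pos": TCP position; "tcp_rot": TCP orientation; "ft_force": force on the tool from outside, world axes, zero at the start; "moment": the same for the moment, N m; "opening": opening from 0.0 (shut) to 1.0 (fully open).
Only numpy, scipy, OpenCV 4.12 (cv2) and the standard library are available. Lean on these libraries where they do the work, as an engineer would, in place of code of your own. Each camera call takes 0.05 s, during which the arm holds its last target. There are 200 camera calls.

## Working session

There is one attempt and no reset: what is moved stays moved. The work goes in short steps, Python scripts to look and compute and a tool call to move; the robot and the scene stay as the last step left them, time stands still between calls to the robot, and variables do not carry over. Pictures are saved under pics/ and viewed, about 8 in all and at most 12, crops included, and the job is handed in when it is done.

Besides the shell and the picture viewer there is one more tool, called after "Emit:" by a JSON object that holds its "api" and its "payload". apply_moves: Moves the arm, as the interface text tells. Its arguments: {"type":"object","properties":{"series":{"type":"array"}},"required":["series"]}

```bash
mkdir -p pics && python3 - <<'E'
from cell import monitor,cams,job,env
import cv2
for n in("side","top"):
    c=cams.read_camera(n);cv2.imwrite(f"pics/{n}0.png",c["image"][:,:,::-1])
    print(n,{k:v for k,v in c.items() if k!="image"})
print(monitor.state(),env.tcp_to_tips)
E
```

```text
side {'fx': 536.8607528817257, 'fy': 536.8607528817257, 'cx': 319.3136159505066, 'cy': 237.40739128914672, 'position': array([-635.21521691,  782.87564228,  823.29004212]), 'orientation': array([-2.01658753,  0.02152424, -2.05878968])}
top {'fx': 526.1774900565568, 'fy': 526.1774900565568, 'cx': 318.8665497448775, 'cy': 233.87137501133176, 'position': array([ 233.53774886,  191.19482916, 1381.77282243]), 'orientation': array([-2.93389183,  0.00439062, -1.48510469])}
{'t': 0.1, 'joints': array([-1.43858935e+00,  4.91487761e-01,  1.55937844e+00, -1.37671762e-05,
        1.09173192e+00, -1.05612981e-01]), 'qvel': array([-0.00078407, -0.00121091, -0.00167501,  0.00126205,  0.00067642,
        0.00091923]), 'tau': array([ 2.76505518e-03, -6.13622618e+01, -2.58605754e+01,  6.94230641e-02,
        4.70344350e-02, -5.77543142e-05]), 'eef_pos': array([ 147.24974174, -607.3769085 ,  404.23072135]), 'tcp_rot': array([-1.66426531,  1.56979079,  1.71515365]), 'ft_force': array([-0.85673702, -0.67118347,  0.27198384]), 'moment': array([-0.01647943,  0.00717932, -0.02534525]), 'opening': 1.0011617303400746} 190.1
```

View pics/side0.png

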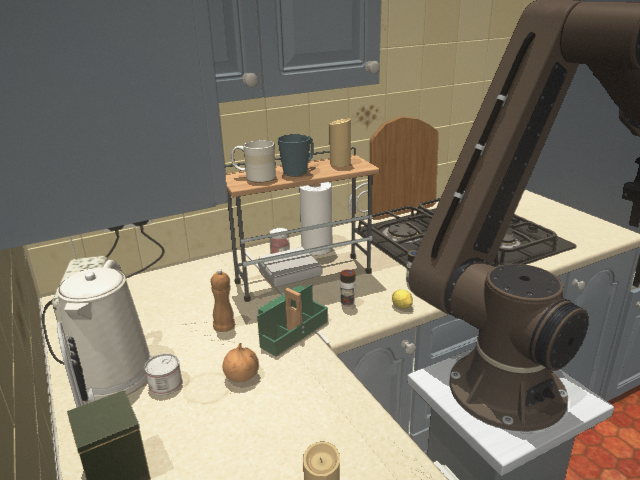

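View pics/top0.png

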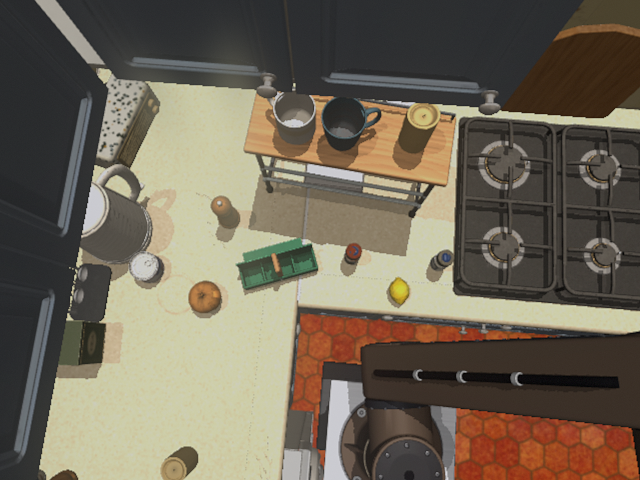

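The side view shows the caddy at (293,318), mill (222,302), onion (240,364), one jar at (347,288), lemon (402,299), and the other jar hidden behind the arm. In the top view the caddy is at (278,265), the jars at (353,254) and (443,260), and the shelf across the top. Next I'll crop for precise pixels.

```bash
cat > h.py <<'E'
import numpy as np,cv2
from scipy.spatial.transform import Rotation as R
from cell import monitor,cams,job,env
def ray(c,uv):
    d=np.array([(uv[0]-c["cx"])/c["fx"],(uv[1]-c["cy"])/c["fy"],1.])
    return np.array(c["position"]),R.from_euler("xyz",c["orientation"]).as_matrix()@d
def plane(c,uv,z):
    p,d=ray(c,uv);return (p+d*(z-p[2])/d[2])
def tri(c1,u1,c2,u2):
    p,d=ray(c1,u1);q,e=ray(c2,u2)
    s=np.linalg.lstsq(np.c_[d,-e],q-p,rcond=None)[0]
    a,b=p+s[0]*d,q+s[1]*e
    return (a+b)/2,np.linalg.norm(a-b)
def proj(c,P):
    v=R.from_euler("xyz",c["orientation"]).as_matrix().T@(np.array(P)-c["position"])
    return np.array([c["fx"]*v[0]/v[2]+c["cx"],c["fy"]*v[1]/v[2]+c["cy"]])
def crop(c,x0,y0,w,h,s,fn):
    im=cv2.resize(c["image"][y0:y0+h,x0:x0+w,::-1],None,fx=s,fy=s,interpolation=cv2.INTER_CUBIC)
    for x in range((x0//20+1)*20,x0+w,20):
        cv2.putText(im,str(x),(int((x-x0)*s)-10,8),0,.3,(255,0,255),1);cv2.line(im,(int((x-x0)*s),10),(int((x-x0)*s),16),(255,0,255),1)
    for y in range((y0//20+1)*20,y0+h,20):
        cv2.putText(im,str(y),(0,int((y-y0)*s)+3),0,.3,(255,0,255),1);cv2.line(im,(20,int((y-y0)*s)),(26,int((y-y0)*s)),(255,0,255),1)
    cv2.imwrite(fn,im)
E
python3 - <<'E'
from h import *
T=cams.read_camera("top");S=cams.read_camera("side")
crop(T,232,85,232,174+45,2.7,"pics/tc.png");crop(S,210,140,220,210,2.8,"pics/sc.png")
# rough: caddy green mask hull on top
hsv=cv2.cvtColor(T["image"],cv2.COLOR_RGB2HSV)
m=cv2.inRange(hsv,(60,90,20),(95,255,255));m[:,:200]=0;m[:230]=0;m[310:]=0
k=max(cv2.findContours(m,0,1)[0],key=cv2.contourArea)
print("green rect",cv2.minAreaRect(k),cv2.approxPolyDP(cv2.convexHull(k),4,True).reshape(-1,2).tolist())
for n,p,z in(("jarA",(353,254),60),("jarB",(443,260),60),("shelfL",(247,152),325),("shelfR",(449,184),325)):print(n,plane(T,p,z))
E
```

```text
green rect ((285.4154052734375, 246.52308654785156), (9.296813011169434, 44.379127502441406), 74.74488067626953) [[308, 245], [265, 256], [268, 247], [299, 238]]
jarA [465.74953917 129.74372344  60.        ]
jarB [469.72398326 -98.90331027  60.        ]
shelfL [619.1266044  382.14389974 325.        ]
shelfR [584.31007464 -47.25965019 325.        ]
```

View pics/tc.png

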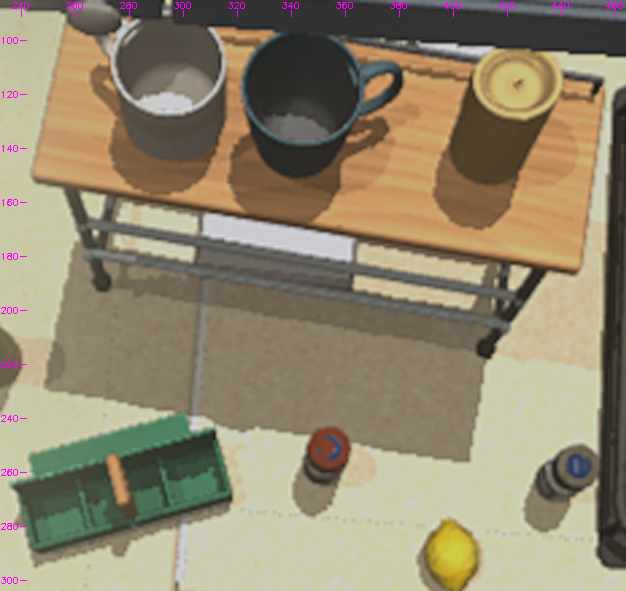

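View pics/sc.png

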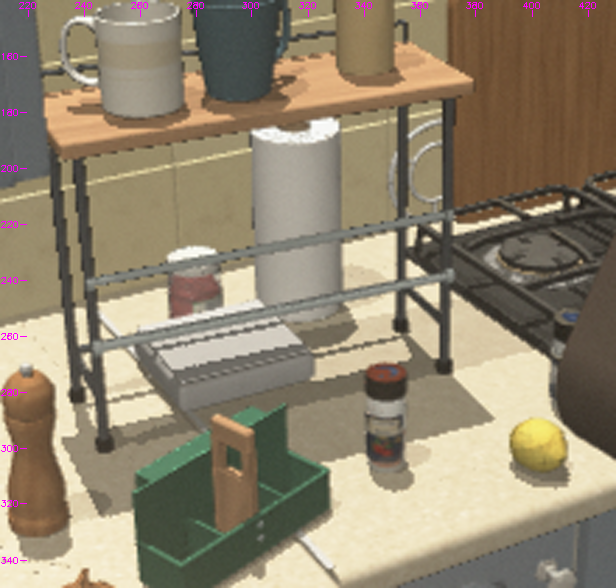

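The top crop shows the rail from (263.5,168.3) to (424.6,196.1), the lower bar just below it, the handle at about (276,264), and jar caps at (353.5,250.6) and (446,256.5). The side crop shows both bars, the handle top from (286,289) to (301,295), and the jar A cap at (348,273).

```bash
python3 - <<'E'
from h import *
np.set_printoptions(precision=1,suppress=True)
T=cams.read_camera("top");S=cams.read_camera("side")
t=lambda x,y:(232+x/2.7,85+y/2.7)
s=lambda x,y:(210+x/2.8,140+y/2.8)
def seg(n,c,a,b,z):
    A,B=plane(c,a,z),plane(c,b,z);d=B-A
    print(n,A[:2],B[:2],"mid",(A+B)[:2]/2,"len %.0f yaw %.3f"%(np.hypot(*d[:2]),np.arctan2(d[0],-d[1])*1))
seg("rail top",T,t(85,225),t(520,300),190);seg("rail side",S,s(90,283),s(450,215),190)
seg("rest top",T,t(90,255),t(508,326),120);seg("rest side",S,s(95,347),s(448,275),120)
seg("feet top",T,t(101,285),t(486,350),3);seg("feet side",S,s(104,444),s(444,367),3)
seg("shelf edge",T,t(33,182),t(578,271),325);seg("shelf side",S,s(62,158),s(473,92),325)
print("handle", tri(T,t(112,455),S,s(216,418)),tri(T,t(125,505),S,s(252,433)))
seg("handle top z130",T,t(111,457),t(122,495),130)
seg("handle side z130",S,s(216,418),s(252,433),130)
seg("front bottom z0",T,t(37,551),t(231,500),0);seg("lip top z95",T,t(30,456),t(187,413),95)
seg("back rim z95",T,t(30,476),t(190,433),95)
print("jarA",tri(T,t(329,446),S,s(386,373)),plane(T,t(329,446),105)[:2],plane(S,s(386,373),105)[:2])
print("jarB",plane(T,t(579,463),105)[:2])
print("mug top",plane(T,t(170,150),343)[:2],plane(T,t(298,172),343)[:2],plane(T,t(490,180),343)[:2])
# colour masks
hsv=cv2.cvtColor(T["image"],cv2.COLOR_RGB2HSV)
m=cv2.inRange(hsv,(55,70,15),(98,255,255));m=m[230:300,225:330]
k=max(cv2.findContours(cv2.morphologyEx(m,3,np.ones((5,5))),0,1)[0],key=cv2.contourArea)
print((cv2.approxPolyDP(cv2.convexHull(k),2,True).reshape(-1,2)+[225,230]).tolist())
hs=cv2.cvtColor(S["image"],cv2.COLOR_RGB2HSV)
m=cv2.inRange(hs,(60,70,10),(95,255,255));m=m[270:360,250:340]
k=max(cv2.findContours(cv2.morphologyEx(m,3,np.ones((5,5))),0,1)[0],key=cv2.contourArea)
print((cv2.approxPolyDP(cv2.convexHull(k),2,True).reshape(-1,2)+[250,270]).tolist())
E
```

```text
rail top [630.9 362.8] [594.6 -21.7] mid [612.8 170.5] len 386 yaw -0.094
rail side [628.3 365.1] [589.6 -24.2] mid [608.9 170.5] len 391 yaw -0.099
rest top [625.5 365.1] [590.2 -24.4] mid [607.9 170.4] len 391 yaw -0.091
rest side [627.8 366.2] [589.4 -23.1] mid [608.6 171.6] len 391 yaw -0.098
feet top [631.3 366.8] [596.6 -23.6] mid [614.  171.6] len 392 yaw -0.089
feet side [634.7 364. ] [596.2 -24.8] mid [615.4 169.6] len 391 yaw -0.099
shelf edge [617.7 387.9] [580.8 -41.3] mid [599.3 173.3] len 431 yaw -0.086
shelf side [623.  382.6] [582.1 -43.9] mid [602.5 169.3] len 428 yaw -0.096
handle (array([438.5, 323.5, 124.5]), np.float64(3.0769989628566594)) (array([394.6, 307.8, 127.2]), np.float64(1.2882493768898564))
handle top z130 [436.5 324.9] [403.3 311.7] mid [419.9 318.3] len 36 yaw -1.190
handle side z130 [428.9 325.9] [390.  309.2] mid [409.5 317.6] len 42 yaw -1.165
front bottom z0 [359.2 401. ] [425.  217.2] mid [392.1 309.1] len 195 yaw 0.344
lip top z95 [436.8 403. ] [489.1 262.9] mid [462.9 332.9] len 150 yaw 0.358
back rim z95 [418.3 400.8] [470.6 258.4] mid [444.5 329.6] len 152 yaw 0.352
jarA (array([467.2, 128.9, 101.7]), np.float64(3.299559922882368)) [467.5 130.4] [461.2 130.6]
jarB [471.1 -97.1]
mug top [646.2 281.5] [636.5 181.1] [642.4  32.9]
[[310, 244], [247, 262], [244, 257], [246, 253], [298, 238]]
[[284, 294], [283, 301], [258, 315], [259, 308]]
```

```bash
cat > p.py <<'E'
from h import *
import sys
np.set_printoptions(precision=2,suppress=True)
def go(x,y,z,yaw=None):
    """shift (cm, tool axes) and turn to bring TCP to x,y,z with jaw axis parallel to a frame's y at yaw"""
    s=monitor.state();M=R.from_euler("xyz",s["tcp_rot"]).as_matrix()
    sh=M.T@(np.array([x,y,z])-s["eef_pos"])/10
    jy=np.arctan2(-M[0,1],M[1,1])
    turn=None if yaw is None else -((yaw-jy+np.pi/2)%np.pi-np.pi/2)  # tool x is down
    print("t %.1f"%s["t"],"pos",s["eef_pos"],"F",s["ft_force"],"open %.3f"%s["opening"],"jawyaw %.3f"%jy,"tilt %.4f"%M[2,0],"\n shift",sh,"turn",turn,"q",s["joints"])
if __name__=="__main__": go(*map(float,sys.argv[1:]))
E
python3 p.py 470 -97 380 0.35
```

```text
t 0.3 pos [ 147.26 -607.41  404.56] F [ 1.27  0.92 -0.93] open 0.997 jawyaw -2.904 tilt -1.0000 
 shift [  2.47 -42.   -43.39] turn -0.11217832651078297 q [-1.44  0.49  1.56 -0.    1.09 -0.11]
```

Emit:
{"api": "apply_moves", "payload": {"series": [[-0.6,[2.5,-42,-43.4],-0.112],[-0.6,[2.5,-42,-43.4],-0.112],[-0.6,[2.5,-42,-43.4],-0.112],[-0.6,[2.5,-42,-43.4],-0.112],[-0.6,[2.5,-42,-43.4],-0.112],[-0.6,[2.5,-42,-43.4],-0.112],[-0.6,[2.5,-42,-43.4],-0.112],[-0.6,[2.5,-42,-43.4],-0.112],[-0.6,[2.5,-42,-43.4],-0.112],[-0.6,[2.5,-42,-43.4],-0.112],[-0.6,[2.5,-42,-43.4],-0.112],[-0.6,[2.5,-42,-43.4],-0.112],[-0.6,[2.5,-42,-43.4],-0.112],[-0.6,[2.5,-42,-43.4],-0.112]]}}

```text
t: 2.05
eef_pos: [469.8, -97.8, 379.8]
tcp_rot: [1.872, 1.571, -0.921]
ft_force: [-0.4, 0.1, 0.3]
opening: 0.797
```

```bash
python3 p.py 470 -97 253 0.35 && python3 - <<'E'
from h import *
T=cams.read_camera("top");S=cams.read_camera("side")
a=cv2.resize(T["image"][190:310,380:510,::-1],None,fx=3.5,fy=3.5);b=cv2.resize(S["image"][200:320,330:440,::-1],None,fx=3.5,fy=3.5)
cv2.imwrite("pics/j.png",np.hstack([a,b]))
E
```

```text
t 2.0 pos [469.77 -97.83 379.83] F [-0.4   0.05  0.32] open 0.797 jawyaw -2.793 tilt -1.0000 
 shift [12.68 -0.07 -0.05] turn -0.0017897134182636165 q [-0.34  0.32  1.93 -0.    0.89  0.88]
```

View pics/j.png

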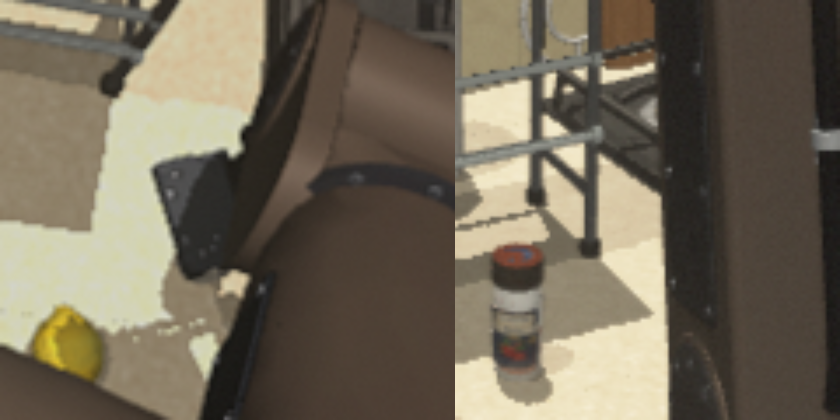

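The arm hides jar B in both views. The body's 180 mm side lies along the jaw direction. I'll descend and grip.

Emit:
{"api": "apply_moves", "payload": {"series": [[-0.6,[4,-0.1,0],0],[-0.6,[8,-0.1,0],0],[-0.6,[11,-0.1,0],0],[-0.6,[12.7,-0.1,0],0],[-0.6,[12.7,-0.1,0],0],[0.5,[12.7,-0.1,0],0],[0.5,[12.7,-0.1,0],0],[0.5,[12.7,-0.1,0],0],[0.5,[12.7,-0.1,0],0],[0.5,[12.7,-0.1,0],0],[0.5,[12.7,-0.1,0],0]]}}

```text
t: 3.52
eef_pos: [469.8, -96.1, 253.0]
tcp_rot: [2.287, 1.57, -0.505]
ft_force: [-0.3, 0.9, 5.2]
opening: 0.423
```

```bash
python3 p.py 440.8 253.1 405 0.35
```

```text
t 3.5 pos [469.82 -96.08 252.96] F [-0.29  0.91  5.23] open 0.423 jawyaw -2.792 tilt -1.0000 
 shift [-15.21 -33.79  -9.25] turn -0.00016203970047889982 q [-0.34  0.52  2.06 -0.    0.56  0.88]
```

Emit:
{"api": "apply_moves", "payload": {"series": [[0.5,[-4,0,0],0],[0.5,[-9,0,0],0],[0.5,[-15.2,0,0],0],[0.5,[-15.2,-5,-1.3],0],[0.5,[-15.2,-10,-2.7],0],[0.5,[-15.2,-15,-4.1],0],[0.5,[-15.2,-20,-5.5],0],[0.5,[-15.2,-25,-6.9],0],[0.5,[-15.2,-30,-8.2],0],[0.5,[-15.2,-33.8,-9.25],0],[0.5,[-15.2,-33.8,-9.25],0],[0.5,[-15.2,-33.8,-9.25],0]]}}

```text
t: 5.03
eef_pos: [440.7, 252.8, 404.3]
tcp_rot: [0.299, 1.57, -2.492]
ft_force: [0.1, -0.3, -1.7]
opening: 0.426
```

```bash
python3 p.py 440.8 253.1 257 0.35 && python3 - <<'E'
from h import *
T=cams.read_camera("top");S=cams.read_camera("side")
cv2.imwrite("pics/tA.png",T["image"][:,:,::-1])
a=cv2.resize(T["image"][210:300,220:370,::-1],None,fx=4,fy=4);b=cv2.resize(S["image"][190:360,250:400,::-1],None,fx=4,fy=4)[:680]
cv2.imwrite("pics/k.png",cv2.resize(b,None,fx=.88,fy=.88))
E
```

```text
t 5.0 pos [440.69 252.84 404.3 ] F [ 0.13 -0.29 -1.69] open 0.426 jawyaw -2.791 tilt -1.0000 
 shift [14.73 -0.03 -0.03] turn 0.0001782634917768533 q [ 0.39  0.33  1.84 -0.    0.98  1.61]
```

View pics/k.png

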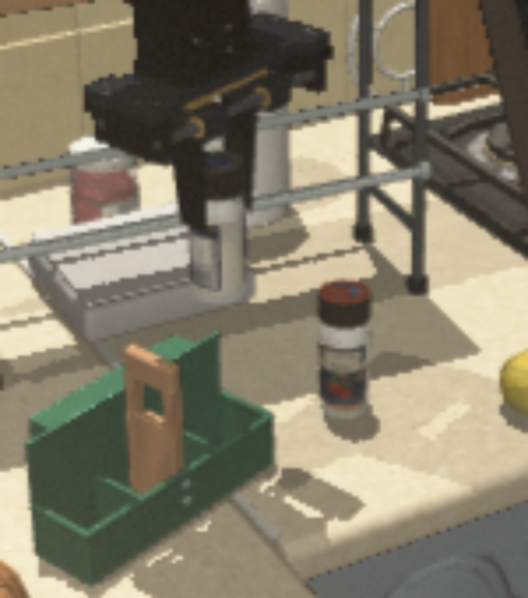

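```bash
python3 - <<'E'
from h import *
np.set_printoptions(precision=1,suppress=True)
S=cams.read_camera("side");T=cams.read_camera("top")
s=lambda x,y:(250+x/3.52,190+y/3.52)
o=np.array([417.5,317]);c,sn=np.cos(.35),np.sin(.35)
L=lambda P:np.array([[c,sn],[-sn,c]])@(P[:2]-o)
def pr(n,p,z,e):print(n,plane(S,s(*p),z)[:2],"caddy frame",L(plane(S,s(*p),z)),"expect",e)
print("jar bottom",plane(S,s(218.5,296),151),"expect 440.7 252.8 (plus offset)")
pr("front L rim",(92,547),42,(-29,98));pr("front R rim",(274,409),42,(-29,-98))
pr("front L bot",(92,583),0,(-29,98));pr("front R bot",(273,453),0,(-29,-98))
pr("back wall R top",(218,333),95,(29,-75));pr("handle front top",(180,362),130,(-24,0));pr("handle back top",(130,349),130,(24,0))
hsv=cv2.cvtColor(T["image"],cv2.COLOR_RGB2HSV)
E
```

```text
jar bottom [432.7 253.2 151. ] expect 440.7 252.8 (plus offset)
front L rim [342.3 399.5] caddy frame [-42.3 103.3] expect (-29, 98)
front R rim [430.7 210.4] caddy frame [ -24.2 -104.6] expect (-29, -98)
front L bot [357.4 395.4] caddy frame [-29.5  94.3] expect (-29, 98)
front R bot [434.3 210. ] caddy frame [ -20.9 -106.2] expect (-29, -98)
back wall R top [471.4 235.4] caddy frame [ 22.7 -95.1] expect (29, -75)
handle front top [396.2 303.1] caddy frame [-24.8  -5.8] expect (-24, 0)
handle back top [429.8 326.1] caddy frame [14.7  4.3] expect (24, 0)
```

Emit:
{"api": "apply_moves", "payload": {"series": [[0.5,[3,0,0],0],[0.5,[6,0,0],0],[0.5,[8.5,0,0],0],[0.5,[10.5,0,0],0],[0.5,[11.5,0,0],0],[0.5,[12,0,0],0],[0.5,[12,0,0],0]]}}

```text
t: 6.1
eef_pos: [441.0, 253.1, 284.9]
tcp_rot: [2.962, 1.57, 0.17]
ft_force: [0.1, -0.1, -1.3]
opening: 0.424
```

```bash
python3 p.py 440.8 253.1 257 0.35 && python3 - <<'E'
from h import *
T=cams.read_camera("top");S=cams.read_camera("side")
a=cv2.resize(T["image"][215:305,220:340,::-1],None,fx=5,fy=5);b=cv2.resize(S["image"][250:360,245:365,::-1],None,fx=5,fy=5)
cv2.imwrite("pics/l.png",cv2.resize(np.vstack([a,b]),None,fx=.6*1.0,fy=.6))
E
```

```text
t 6.1 pos [440.97 253.07 284.93] F [ 0.05 -0.06 -1.31] open 0.424 jawyaw -2.792 tilt -1.0000 
 shift [ 2.79 -0.01  0.02] turn -0.0004759810994441338 q [ 0.39  0.49  1.97 -0.    0.68  1.61]
```

View pics/l.png

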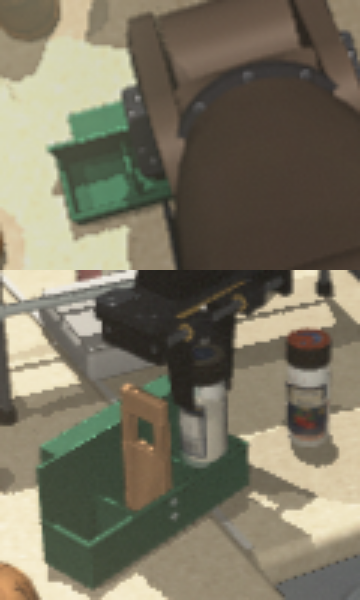

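The jar is entering the right pocket without any contact force, so I'll lower it and release.

Emit:
{"api": "apply_moves", "payload": {"series": [[0.5,[1,0,0],0],[0.5,[2,0,0],0],[0.5,[2.5,0,0],0],[0.5,[2.8,0,0],0],[0.5,[2.8,0,0],0],[0.0,[2.8,0,0],0],[-0.3,[2.8,0,0],0],[-0.3,[2.8,0,0],0],[-0.3,[0,0,0],0],[-0.3,[-4,0,0],0],[-0.3,[-9,0,0],0],[-0.3,[-12,0,0],0]]}}

```text
t: 7.7
eef_pos: [440.7, 253.1, 407.0]
tcp_rot: [3.132, 1.568, 0.34]
ft_force: [-0.6, 0.5, 0.9]
opening: 0.65
```

```bash
python3 p.py 466 130 400 0.35
```

```text
t 7.7 pos [440.69 253.13 406.98] F [-0.61  0.51  0.92] open 0.650 jawyaw -2.792 tilt -1.0000 
 shift [ 0.69 12.43  1.84] turn -0.00015075230004590878 q [ 0.39  0.32  1.84 -0.    0.98  1.61]
```

Emit:
{"api": "apply_moves", "payload": {"series": [[-0.6,[0.7,4,0.6],0],[-0.6,[0.7,9,1.3],0],[-0.6,[0.7,12.4,1.85],0],[-0.6,[0.7,12.4,1.85],0],[-0.6,[5,12.4,1.85],0],[-0.6,[10,12.4,1.85],0],[-0.6,[14,12.4,1.85],0],[-0.6,[15.4,12.4,1.85],0],[-0.6,[15.4,12.4,1.85],0],[0.5,[15.4,12.4,1.85],0],[0.5,[15.4,12.4,1.85],0],[0.5,[15.4,12.4,1.85],0],[0.5,[15.4,12.4,1.85],0],[0.5,[15.4,12.4,1.85],0],[0.5,[11,12.4,1.85],0],[0.5,[6,12.4,1.85],0],[0.5,[0,12.4,1.85],0],[0.5,[0,12.4,1.85],0]]}}

```text
t: 9.95
eef_pos: [465.9, 130.4, 408.3]
tcp_rot: [2.921, 1.564, 0.129]
ft_force: [-0.1, 0.3, -2.1]
opening: 0.424
```

```bash
python3 p.py 394.2 380.9 407 0.35; python3 - <<'E'
from h import *
T=cams.read_camera("top")
crop(T,225,220,110,80,5.5,"pics/m.png")
E
```

```text
t 9.9 pos [465.95 130.41 408.27] F [-0.15  0.25 -2.06] open 0.424 jawyaw -2.792 tilt -1.0000 
 shift [  0.1  -25.99  -1.85] turn -0.00011446177518070755 q [ 0.14  0.29  1.89 -0.    0.96  1.36]
```

View pics/m.png

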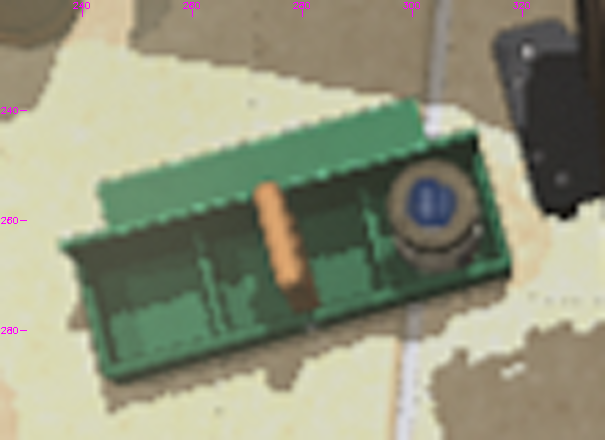

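The top view shows jar B upright in the right pocket at (303.5,256.7), the handle top from about (273.7,254) to (277.5,271.5), and an empty left pocket.

```bash
python3 - <<'E'
from h import *
np.set_printoptions(precision=1,suppress=True)
T=cams.read_camera("top")
t=lambda x,y:(225+x/5.5,220+y/5.5)
o=np.array([417.5,317]);c,sn=np.cos(.35),np.sin(.35)
L=lambda P:np.array([[c,sn],[-sn,c]])@(P[:2]-o)
for n,p,z,e in(("cap",(432,203),109,(0,-68)),("handle back",(268,183),130,(24,0)),("handle front",(291,287),130,(-24,0)),("lip L",(98,187),95,(50,75)),("lip R",(411,98),95,(50,-75)),
  ("front R bot",(510,277),0,(-29,-98)),("front L bot",(113,382),0,(-29,98)),("wall R back rim",(476,135),95,(29,-98)),("back wall L",(62,245),95,(29,98)),("front L rim",(108,370),42,(-29,98)),("front R rim",(508,263),42,(-29,-98))):
    P=plane(T,t(*p),z);print(n,P[:2],L(P),"exp",e)
E
```

```text
cap [439.7 252.2] [ -1.4 -68.5] exp (0, -68)
handle back [439.  323.7] [22.5 -1.1] exp (24, 0)
handle front [394.2 309. ] [-24.7   0.5] exp (-24, 0)
lip L [436.4 403.7] [47.5 74.9] exp (50, 75)
lip R [489.2 266.8] [ 50.1 -71.8] exp (50, -75)
front R bot [424.6 216.7] [-27.7 -96.6] exp (-29, -98)
front L bot [358.2 401.3] [-26.8  99.5] exp (-29, 98)
wall R back rim [474.6 235.9] [ 25.9 -95.8] exp (29, -98)
back wall L [408.8 416.7] [26.  96.7] exp (29, 98)
front L rim [359.7 397.9] [-26.6  95.8] exp (-29, 98)
front R rim [425.3 217.4] [-26.8 -96.2] exp (-29, -98)
```

Emit:
{"api": "apply_moves", "payload": {"series": [[0.5,[0,-5,-0.35],0],[0.5,[0,-10,-0.7],0],[0.5,[0,-15,-1.05],0],[0.5,[0,-20,-1.4],0],[0.5,[0,-24,-1.7],0],[0.5,[0,-26,-1.85],0],[0.5,[0,-26,-1.85],0],[0.5,[4,-26,-1.85],0],[0.5,[8,-26,-1.85],0],[0.5,[10.5,-26,-1.85],0],[0.5,[12,-26,-1.85],0],[0.5,[12.3,-26,-1.85],0],[0.5,[12.3,-26,-1.85],0]]}}

```text
t: 11.68
eef_pos: [394.5, 380.8, 282.2]
tcp_rot: [-2.97, 1.57, 0.521]
ft_force: [0.3, -0.2, -0.5]
opening: 0.43
```

```bash
python3 p.py 394.2 380.9 257 0.35
```

```text
t 11.7 pos [394.51 380.78 282.24] F [ 0.33 -0.21 -0.52] open 0.430 jawyaw -2.792 tilt -1.0000 
 shift [ 2.52 -0.02  0.03] turn -0.0005395670202972269 q [ 0.65  0.54  1.87 -0.    0.73  1.87]
```

Emit:
{"api": "apply_moves", "payload": {"series": [[0.5,[1,0,0],0],[0.5,[2,0,0],0],[0.5,[2.5,0,0],0],[0.5,[2.5,0,0],0],[0.0,[2.5,0,0],0],[-0.3,[2.5,0,0],0],[-0.3,[2.5,0,0],0],[-0.3,[0,0,0],0],[-0.3,[-4,0,0],0],[-0.3,[-9,0,0],0],[-0.1,[-12,0,0],0]]}}

```text
t: 13.05
eef_pos: [394.1, 380.9, 404.2]
tcp_rot: [-2.876, 1.568, 0.615]
ft_force: [-0.6, 0.5, 0.0]
opening: 0.594
```

```bash
python3 p.py 394.5 308.8 407 0.35;python3 - <<'E'
from h import *
np.set_printoptions(precision=1,suppress=True)
# stand geometry
import numpy as np
T=cams.read_camera("top");S=cams.read_camera("side")
th=-.095;o=np.array([613,170.7]);c,s=np.cos(th),np.sin(th)
W=lambda x,y,z:np.r_[o+np.array([[c,-s],[s,c]])@[x,y],z]
for n,P in(("rail L",(0,189,190)),("rail R",(0,-189,190)),("rest L",(-5,189,120)),("rest R",(-5,-189,120)),("shelf L",(-20,215,325)),("shelf R",(-20,-215,325)),("shelf top L",(-20,215,343)),("shelf top R",(-20,-215,343)),("foot L",(0,195,0)),("foot R",(0,-195,0))):
    print(n,"top",proj(T,W(*P)),"side",proj(S,W(*P)))
E
```

```text
t 13.1 pos [394.07 380.87 404.2 ] F [-0.56  0.47  0.04] open 0.594 jawyaw -2.792 tilt -1.0000 
 shift [-0.29  6.79  2.43] turn -0.00014237026812846665 q [ 0.65  0.38  1.75 -0.    1.01  1.87]
rail L top [265.1 168.4] side [244.  240.2]
rail R top [422.8 195.8] side [367.8 216.6]
rest L top [267.6 179.5] side [246.5 263.6]
rest R top [417.2 205.5] side [368.2 238.6]
shelf L top [244.6 154.3] side [231.9 197.9]
shelf R top [446.  189.1] side [380.  173.9]
shelf top L top [243.4 151.3] side [231.2 191.3]
shelf top R top [448.  186.6] side [380.2 167.8]
foot L top [270.2 190.9] side [247.4 300.1]
foot R top [411.7 215.6] side [368.5 272.3]
```

Emit:
{"api": "apply_moves", "payload": {"series": [[0.05,[0,3.5,1.2],0],[0.05,[0,6.8,2.35],0],[0.05,[0,6.8,2.35],0],[0.05,[0,6.8,2.35],0],[0.05,[5,6.8,2.35],0],[0.05,[9,6.8,2.35],0],[0.05,[11.5,6.8,2.35],0],[0.05,[12.4,6.8,2.35],0],[0.05,[12.4,6.8,2.35],0],[0.05,[12.4,6.8,2.35],0]]}}

```text
t: 14.4
eef_pos: [395.6, 309.3, 278.5]
tcp_rot: [-3.001, 1.569, 0.491]
ft_force: [0.3, -0.6, 0.3]
opening: 0.476
```

```bash
python3 p.py 395.4 309.1 279 0.35
```

```text
t 14.4 pos [395.58 309.29 278.52] F [ 0.34 -0.63  0.29] open 0.476 jawyaw -2.792 tilt -1.0000 
 shift [-0.05  0.01  0.02] turn 3.645892730208544e-05 q [ 0.53  0.5   1.99 -0.    0.66  1.75]
```

Now I'll grip and lift 15 mm as a test.

Emit:
{"api": "apply_moves", "payload": {"series": [[1,[0,0,0],0],[1,[0,0,0],0],[1,[0,0,0],0],[1,[0,0,0],0],[1,[0,0,0],0],[1,[0,0,0],0],[1,[-0.5,0,0],0],[1,[-1,0,0],0],[1,[-1.5,0,0],0],[1,[-2,0,0],0],[1,[-2,0,0],0]]}}

```text
t: 15.78
eef_pos: [395.5, 309.0, 298.1]
tcp_rot: [-3.076, 1.57, 0.415]
ft_force: [0.1, 0.9, -6.1]
opening: 0.125
```

```bash
python3 p.py 490.6 182.4 429 -0.095; python3 - <<'E'
from h import *
S=cams.read_camera("side")
crop(S,240,220,120,130,4.5,"pics/n.png")
E
```

```text
t 15.8 pos [395.45 309.   298.07] F [ 0.08  0.87 -6.15] open 0.125 jawyaw -2.792 tilt -1.0000 
 shift [-13.09  15.15  -4.61] turn 0.4447926916588498 q [ 0.53  0.47  1.97 -0.    0.7   1.75]
```

View pics/n.png

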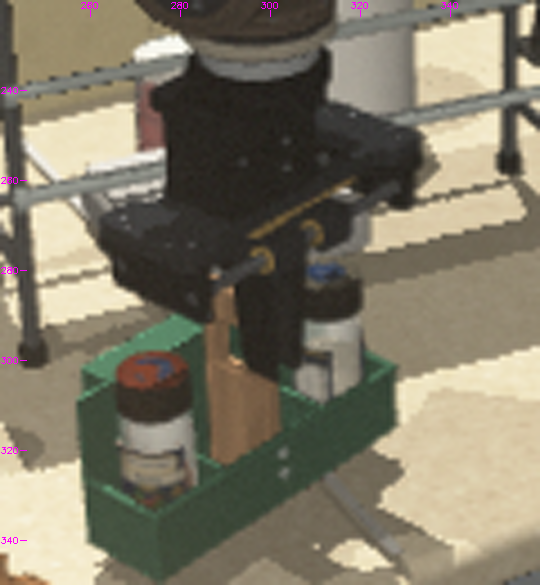

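The caddy is off the table, level, with both jars upright and about 6 N of load. Next I'll raise it, turn it, and carry it to the front of the rail.

Emit:
{"api": "apply_moves", "payload": {"series": [[1,[-1.5,0,0],0],[1,[-4,0,0],0],[1,[-7,0,0],0],[1,[-10,0.5,0],0.02],[1,[-12.2,1.5,-0.4],0.06],[1,[-13.1,3,-0.9],0.11],[1,[-13.1,5,-1.5],0.17],[1,[-13.1,7,-2.1],0.23],[1,[-13.1,9,-2.7],0.29],[1,[-13.1,11,-3.3],0.34],[1,[-13.1,12.8,-3.9],0.39],[1,[-13.1,14.2,-4.3],0.425],[1,[-13.1,14.9,-4.55],0.44],[1,[-13.1,15.15,-4.6],0.445],[1,[-13.1,15.15,-4.6],0.445],[1,[-13.1,15.15,-4.6],0.445]]}}

```text
t: 17.82
eef_pos: [490.3, 182.8, 428.7]
tcp_rot: [0.281, 1.571, -2.955]
ft_force: [-0.7, 0.6, -6.7]
opening: 0.122
```

```bash
python3 p.py 550.3 176.7 429 -0.095; python3 - <<'E'
from h import *
T=cams.read_camera("top");S=cams.read_camera("side")
a=cv2.resize(S["image"][150:300,220:390,::-1],None,fx=3.5,fy=3.5);b=cv2.resize(T["image"][140:260,240:440,::-1],None,fx=2.975,fy=2.2)
crop(S,225,150,150,150,3.9,"pics/o.png")
cv2.imwrite("pics/o_t.png",T["image"][:,:,::-1])
E
```

```text
t 17.8 pos [490.32 182.79 428.72] F [-0.72  0.62 -6.65] open 0.122 jawyaw 3.047 tilt -1.0000 
 shift [-0.03  0.04 -6.03] turn 0.0005254592261798585 q [0.23 0.32 1.77 0.   1.05 1.9 ]
```

View pics/o.png

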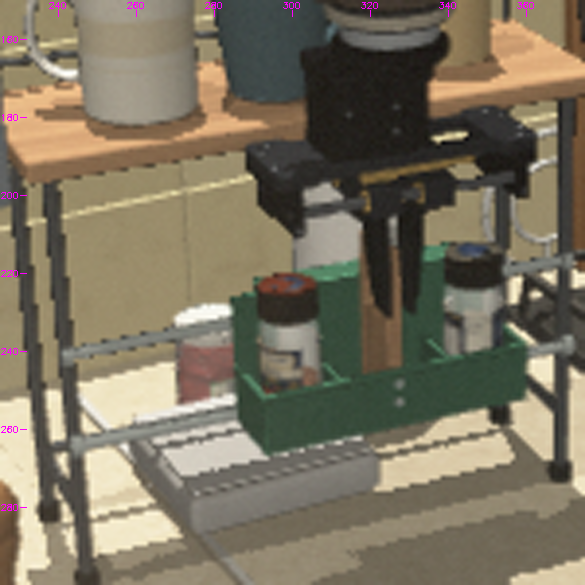

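It hangs level in the grip, parallel to the bars and centred. I'll advance over the rail and start down, watching the force.

Emit:
{"api": "apply_moves", "payload": {"series": [[1,[0,0,-0.5],0],[1,[0,0,-1.5],0],[1,[0,0,-2.5],0],[1,[0,0,-3.5],0],[1,[0,0,-4.5],0],[1,[0,0,-5.3],0],[1,[0,0,-5.8],0],[1,[0,0,-5.95],0],[1,[0,0,-5.95],0],[1,[0.5,0,-5.95],0],[1,[1,0,-5.95],0],[1,[1.5,0,-5.95],0],[1,[1.8,0,-5.95],0],[1,[1.8,0,-5.95],0]]}}

```text
t: 19.68
eef_pos: [549.8, 176.8, 410.4]
tcp_rot: [0.465, 1.57, -2.772]
ft_force: [-0.4, -1.0, -6.4]
opening: 0.127
```

```bash
python3 p.py 549.3 176.7 381.5 -0.095; python3 - <<'E'
from h import *
S=cams.read_camera("side")
crop(S,235,150,160,135,4.4,"pics/p.png")
E
```

```text
t 19.7 pos [549.81 176.79 410.43] F [-0.39 -0.98 -6.43] open 0.127 jawyaw 3.046 tilt -1.0000 
 shift [2.89 0.01 0.05] turn -0.00021497033526252096 q [ 0.2   0.42  1.67 -0.    1.05  1.86]
```

View pics/p.png

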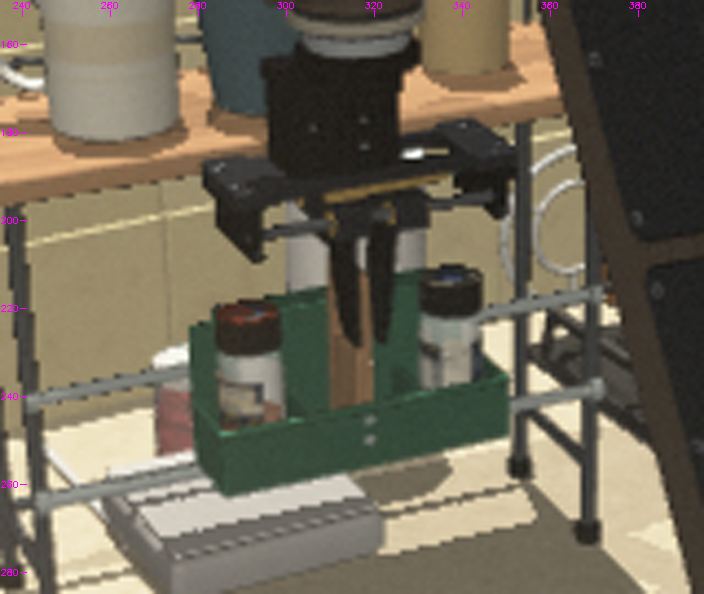

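It is clear of the shelf, with no contact force. I'll lower it in small steps.

Emit:
{"api": "apply_moves", "payload": {"series": [[1,[0.3,0,0],0],[1,[0.6,0,0],0],[1,[0.8,0,0],0],[1,[0.8,0,0],0]]}}

```text
t: 20.23
eef_pos: [549.8, 176.8, 402.5]
tcp_rot: [0.531, 1.57, -2.706]
ft_force: [-0.1, -0.6, -6.3]
opening: 0.125
```

Emit:
{"api": "apply_moves", "payload": {"series": [[1,[0.3,0,0],0],[1,[0.6,0,0],0],[1,[0.9,0,0],0],[1,[0.9,0,0],0]]}}

```text
t: 20.72
eef_pos: [549.9, 176.8, 393.4]
tcp_rot: [0.639, 1.57, -2.598]
ft_force: [-0.0, 0.7, -6.3]
opening: 0.126
```

Emit:
{"api": "apply_moves", "payload": {"series": [[1,[0.3,0,0],0],[1,[0.6,0,0],0],[1,[0.8,0,0],0],[1,[0.8,0,0],0]]}}

```text
t: 21.22
eef_pos: [549.8, 176.8, 385.5]
tcp_rot: [0.691, 1.571, -2.546]
ft_force: [0.1, 0.4, -6.6]
opening: 0.123
```

Emit:
{"api": "apply_moves", "payload": {"series": [[1,[0.2,0,0],0],[1,[0.35,0,0],0],[1,[0.35,0,0],0]]}}

```text
t: 21.6
eef_pos: [549.8, 176.8, 382.1]
tcp_rot: [0.884, 1.571, -2.353]
ft_force: [0.1, -0.2, -6.1]
opening: 0.126
```

Emit:
{"api": "apply_moves", "payload": {"series": [[1,[0.1,0,0],0],[1,[0.2,0,0],0],[1,[0.2,0,0],0]]}}

```text
t: 21.98
eef_pos: [549.7, 176.8, 380.7]
tcp_rot: [-3.063, 1.57, -0.016]
ft_force: [-4.0, -0.3, -0.5]
opening: 0.127
```

The rail has taken the load: Fz went from -6 to -0.5 at the expected height. I'll release by a small opening and withdraw toward the robot.

Emit:
{"api": "apply_moves", "payload": {"series": [[0.7,[0,0,0],0],[0.4,[0,0,0],0],[0.1,[0,0,0],0],[0.1,[0,0,0],0],[0.1,[0,0,0],0],[0.1,[0,0,0.5],0],[0.1,[0,0,1.5],0],[0.1,[0,0,3],0],[0.1,[0,0,5],0],[0.1,[0,0,8],0],[0.1,[0,0,11],0],[0.1,[0,0,12],0],[0.1,[-3,0,12],0],[0.1,[-6,0,12],0],[0.1,[-6,0,12],0]]}}

```text
t: 23.85
eef_pos: [430.5, 188.2, 442.0]
tcp_rot: [-2.81, 1.567, 0.237]
ft_force: [0.5, 0.2, -0.2]
opening: 0.448
```

```bash
python3 p.py 430 180 440 -0.095; python3 - <<'E'
from h import *
S=cams.read_camera("side");T=cams.read_camera("top")
a=cv2.resize(S["image"][170:280,225:385,::-1],None,fx=4.8,fy=4.8)[:528]
b=S["image"][240:400,190:430,::-1]
cv2.imwrite("pics/q.png",a)
# bystanders: compare with the first picture
for n,c,x,y,w,h in(("side",S,205,265,35,125),("side",S,385,285,30,30),("top",T,185,190,60,130),("top",T,385,272,30,35)):
    o=cv2.imread(f"pics/{n}0.png").astype(int);d=np.abs(c["image"][:,:,::-1].astype(int)-o).sum(2)[y:y+h,x:x+w];print(n,(x,y),(d>90).mean())
E
```

```text
t 23.9 pos [430.47 188.24 441.96] F [ 0.52  0.2  -0.2 ] open 0.448 jawyaw 3.046 tilt -1.0000 
 shift [ 0.2   0.83 -0.03] turn -0.00012699930511850255 q [ 0.27  0.23  1.87 -0.    1.04  1.94]
side (205, 265) 0.003657142857142857
side (385, 285) 0.2
top (185, 190) 0.025
top (385, 272) 0.22285714285714286
```

View pics/q.png

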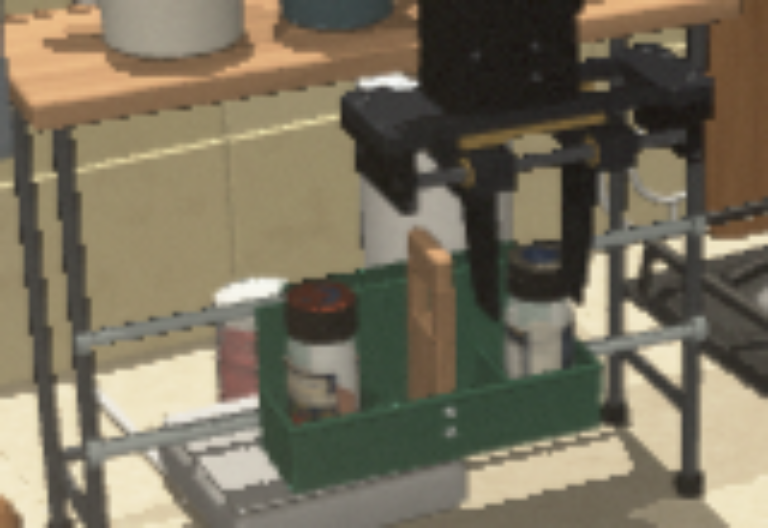

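The last picture shows the caddy hanging level near the middle with both jars upright and the gripper clear in front. One last check on the lemon, mill and onion, then I hand in.

```bash
python3 - <<'E'
from h import *
S=cams.read_camera("side");T=cams.read_camera("top")
def cen(rgb,lo,hi,x,y,w,h):
    m=cv2.inRange(cv2.cvtColor(rgb,cv2.COLOR_RGB2HSV),lo,hi)[y:y+h,x:x+w];M=cv2.moments(m,True);return M["m00"],M["m10"]/max(M["m00"],1)+x,M["m01"]/max(M["m00"],1)+y
for n,c in(("side",S),("top",T)):
    o=cv2.imread(f"pics/{n}0.png")[:,:,::-1].copy();im=np.ascontiguousarray(c["image"])
    b=(380,280,45,40) if n=="side" else (380,265,40,50)
    print(n,"lemon",cen(o,(20,170,60),(32,255,255),*b),cen(im,(20,170,60),(32,255,255),*b))
    b=(205,265,60,125) if n=="side" else (185,190,60,130)
    print(n,"mill+onion",cen(o,(5,110,40),(18,255,230),*b),cen(im,(5,110,40),(18,255,230),*b))
job.job_done();print(monitor.state()["t"])
E
```

```text
side lemon (0.0, 380.0, 280.0) (0.0, 380.0, 280.0)
side mill+onion (1857.0, 230.5191168551427, 333.70220786214327) (1834.0, 230.3276990185387, 333.39640130861505)
top lemon (345.0, 398.8550724637681, 290.4463768115942) (340.0, 399.23823529411766, 290.2647058823529)
top mill+onion (875.0, 205.87542857142859, 285.8285714285714) (864.0, 205.77314814814815, 286.00810185185185)
the job is handed in; nothing more can be done
the job is handed in; nothing more can be done
```

The green caddy is hanging on the upper bar near its middle, with one spice jar upright in each pocket. I handed it in at about 24 s of the 64 s allowed.

- **How it was done:** I put both jars into the caddy on the worktop first. The moves can't tilt the gripper, and a vertical one doesn't fit under the shelf to fill a hung caddy. I then gripped the front end of the handle, which kept the gripper clear of the shelf. From there I carried the caddy over the rail and lowered it until the bar took the weight. I let go by opening the fingers slightly and backing straight out.
- **Hanging:** The vertical load on the gripper fell from 6 N to 0.5 N at the expected height. The last picture shows the caddy level, both jars upright and the gripper clear, with no contact force.
- **Bystanders:** The lemon (top view) and the mill and onion (both views) are within 0.5 pixel of where they started.
- **Failed or weak checks:**
  - The side-view lemon mask found no pixels before or after, and changed pixels there and in the top view (20–22%) were probably arm shadow. The lemon's place therefore rests on the top view alone.
  - The side camera read about 4–8 mm short in x compared with the top one, so I relied on the top view.
  - I inferred that the lip is over the bar from the load and the height; it can't be seen directly in the pictures.

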